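# Sort the washing-up by the sink

## Robot

A 6-joint arm with a two-finger parallel gripper is mounted at the origin on the work surface. World frame = base frame: x ahead of the robot, y to its left, z up, the work surface at z = 0. Lengths are in mm, angles in rad, forces in N, time in s.
With the tool pointing down it reaches from about 275 to 750 mm from the base axis. Payload 10.2 kg.
Tool frame: the origin (TCP) lies at the centre of the arm's flange, where the gripper is bolted on; the fingertips stand ctrl.tip_reach ahead of it and the grasp point (between the pads) lies 155 mm ahead of it (ctrl.tip_reach is the distance from the TCP to the fingertips, in mm); z points along the fingers, y is the direction in which the jaws open and shut (so a half turn about z gives the same grasp; the last joint's range is limited). The gripper opens to 85 mm and grips with 20 to 120 N. Pads are 22 mm wide; open, the fingers measure 114 mm over their backs; the gripper's body (76 mm by 85 mm) begins 54 mm behind the grasp point. The pads swing forward as they close: fully open they stand 13 mm farther back than shut.
Start: joints at [0.925, 0.313, 1.498, -0, 1.331, -0.223], TCP at [215.429, 478.772, 404.694] pointing down, gripper open.
Joint ranges: [-2.94, 2.94], [-0.97, 2.17], [0.19, 2.56], [-1.23, 4.37], [0.02, 3.11], [-2.88, 2.88]. Speed limits (rad/s): [2.39, 2.39, 3.01, 3.14, 3.14, 3.14].

## Interface

Orientations are given as a unit quaternion [w, x, y, z].
In Python, from rig import ctrl, viewer gives the robot as it stands.
- The arm moves only by the tool drive_tool, never from a script. Its argument "rows" is a list that holds one entry, the list of rows, each a list of 6 numbers: the shift along the world's x, y, z normalised to -1 to 1, where 1 is 0.1 m, then the turn, a rotation vector about the world's x, y, z normalised to -1 to 1, where 1 is 90 degrees. A call has 1 to 10 rows; each row is the pose to reach, as a shift and turn from the pose measured when the call began; what a row does not reach only later rows make up. A row lasts 1/8 s, in which the tool goes at most 62.5 mm and 10.7 degrees, less where a joint would pass 70% of its speed; a pose out of reach is approached as far as the arm can. A call with a number of a shift or a turn outside -1 to 1 is refused whole. A call with a gripper value outside its range is refused whole. "fingers" is the opening, from -1 (shut) to 1 (fully open), set as the call begins (left out, the last holds). The fingers move at their own pace and stop on an object; "force" is the grip in N (left out, the last holds). Time passes only in rows, so rows that repeat a pose let the fingers close. It gives the time, the measured TCP pose, the force and the opening at its end, in the units of the state.
- ctrl.sense(): the state, without advancing time (a new reading comes with each control period).
- viewer.capture(name): name is "side" or "top"; returns the picture (400x640x3 uint8, red, green, blue); there is no depth.
- viewer.calibration(name): a dict with "mtx" (3x3 intrinsics, pixels), "extrinsics" (4x4, takes a point from camera to world coordinates). Camera axes: x right, y up, looking along -z (the intrinsics and any distortion apply to the point x, -y, -z); pixel columns grow to the right and rows downward; lengths in mm; the calibration is good to about 2 mm. A picture is of the moment at which its call begins. calibration takes no time and is no camera call.
- ctrl.finish_job(): hands the job in, once; it reports no verdict.
The state is a dict: "time_s": time; "joints": joint angles; "dq": joint speeds; "tau": joint torques, N m; "eef_pos": TCP position; "ee_rot": TCP orientation; "force": force on the tool from outside, world axes, zero at the start; "wrist_torque": the same for the moment, N m; "grip_width": opening from 0.0 (shut) to 1.0 (fully open).
Only numpy, scipy, OpenCV 4.12 (cv2) and the standard library are available. Lean on these libraries where they do the work, as an engineer would, in place of code of your own. Each camera call takes 0.05 s, during which the arm holds its last target.

## Task

Clear up after the washing-up: stand both espresso cups in the wooden tray, both spice tins in the black tray, and the dish brush, bristles down, in the green tray, each upright on the tray's floor. Set the cups down rather than dropping them, and leave the sugar jar and the kitchen timer standing where they are.

Things in the scene. Friction and masses are not known exactly. Their poses are not given: they have to be found in the camera images.
- white_cup: white straight-sided espresso cup without handle, open at the top, 56 mm outer diameter (44 mm at its foot, full width from 12 mm up), 60 mm tall, wall 4 mm, 0.12 kg; origin at the centre of its underside, z up; stands upright at the start
- blue_cup: blue straight-sided espresso cup without handle, open at the top, 56 mm outer diameter (44 mm at its foot, full width from 12 mm up), 60 mm tall, wall 4 mm, 0.12 kg; origin at the centre of its underside, z up; stands upright at the start
- red_tin: red rectangular spice tin with a lid of the same colour that has a small bare-steel patch on top and a white paper label on each narrow end, 56 mm along its x by 36 mm along its y, 75 mm tall, about 0.1 kg; origin at the centre of its underside, z up; stands upright at the start, at any yaw
- yellow_tin: yellow rectangular spice tin with a lid of the same colour that has a small bare-steel patch on top and a white paper label on each narrow end, 56 mm along its x by 36 mm along its y, 75 mm tall, about 0.1 kg; origin at the centre of its underside, z up; stands upright at the start, at any yaw
- brush: round palm dish brush standing on its bristles: pale rigid bristle block 58 mm across and 24 mm high, wooden disc 62 mm across above it (24 to 36 mm up), a short neck, and on top a wooden grip knob 36 mm across from 44 to 70 mm up; 70 mm tall in all, 0.09 kg; origin at the centre of the bristles' underside, z up
- cup_tray: brown wooden tray, for the cups, open at the top, outside 110 mm along its x by 160 mm along its y, 25 mm high, walls and floor 5 mm thick (inner floor 5 mm above the counter); fixed to the counter; origin at the centre of its underside, z up
- tin_tray: black plastic tray, for the spice tins, open at the top, outside 110 mm along its x by 160 mm along its y, 25 mm high, walls and floor 5 mm thick (inner floor 5 mm above the counter); fixed to the counter; origin at the centre of its underside, z up
- brush_tray: green plastic tray, for the brush, open at the top, outside 110 mm along its x by 120 mm along its y, 25 mm high, walls and floor 5 mm thick (inner floor 5 mm above the counter); fixed to the counter; origin at the centre of its underside, z up
- sugar_jar: bystander: round terracotta sugar jar with dark wooden lid (68 mm across) and small knob, 86 mm tall in all, loose; origin at the centre of its underside. To be left alone
- timer: bystander: round kitchen timer, steel rim 62 mm across, white face with a black bar, 36 mm tall, loose; origin at the centre of its underside. To be left alone. The counter beyond these ten listed things is free within 0.75 m of the base axis and 45 degrees either side of straight ahead
There are look-alikes about, which are no part of the job. Several things have the shape of the yellow_tin; the one meant has the colours described above.

How it is judged (in metres and radians):
At the end, for the whole second after the job is handed in: Cups in the wooden tray, tins in the black, brush in the green: each inside the walls, its underside under 11 mm above the tray's underside (on its floor), upright within 0.12 rad, released, at rest; sugar jar and timer upright (0.15 rad) and moved under 25 mm (x of white_cup in the frame of cup_tray between -0.04 and 0.04 m and y of white_cup in the frame of cup_tray between -0.065 and 0.065 m and z of white_cup in the frame of cup_tray between 0 and 0.011 m and angle between each of white_cup, blue_cup, red_tin, yellow_tin, brush's own z axis and vertical below 0.12 rad and linear speed of each of white_cup, blue_cup, red_tin, yellow_tin, brush below 0.02 m/s and angular speed of each of white_cup, blue_cup, red_tin, yellow_tin, brush below 0.2 rad/s and x of blue_cup in the frame of cup_tray between -0.04 and 0.04 m and y of blue_cup in the frame of cup_tray between -0.065 and 0.065 m and z of blue_cup in the frame of cup_tray between 0 and 0.011 m and x of red_tin in the frame of tin_tray between -0.045 and 0.045 m and y of red_tin in the frame of tin_tray between -0.07 and 0.07 m and z of red_tin in the frame of tin_tray between 0 and 0.011 m and x of yellow_tin in the frame of tin_tray between -0.045 and 0.045 m and y of yellow_tin in the frame of tin_tray between -0.07 and 0.07 m and z of yellow_tin in the frame of tin_tray between 0 and 0.011 m and x of brush in the frame of brush_tray between -0.04 and 0.04 m and y of brush in the frame of brush_tray between -0.045 and 0.045 m and z of brush in the frame of brush_tray between 0 and 0.011 m and distance of each of sugar_jar, timer from where it was at the start of the episode below 0.025 m and angle between each of sugar_jar, timer's own z axis and vertical below 0.15 rad); the robot touches nothing.
It fails at once if the white cup is dropped or knocked flying (faster than 0.6 m/s while the fingers do not touch it: a free fall of about 18 mm) (linear speed of white_cup above 0.6 m/s and contact force between the fingers and white_cup below 0.05 N).
It fails at once if the blue cup is dropped or knocked flying (faster than 0.6 m/s while the fingers do not touch it: a free fall of about 18 mm) (linear speed of blue_cup above 0.6 m/s and contact force between the fingers and blue_cup below 0.05 N).
It fails at once if the sugar jar is moved more than 25 mm (distance of sugar_jar from where it was at the start of the episode above 0.025 m).
It fails at once if the timer is moved more than 25 mm (distance of timer from where it was at the start of the episode above 0.025 m).
It also fails if it takes over 120 s, if anything falls off the work surface, if the arm or the gripper's body presses on something with over 40 N, if the wrist force passes 120 N, or if a joint passes its speed limit or range.

## Working session

There is one attempt and no reset: what is moved stays moved. The work goes in short steps, Python scripts to look and compute and a tool call to move; the robot and the scene stay as the last step left them, time stands still between calls to the robot, and variables do not carry over. Pictures are saved under pics/ and viewed, and the job is handed in when it is done.

Besides the shell and the picture viewer there is one more tool, called after "Emit:" as a command line: name --argument value ..., lists and objects as JSON in quotes. drive_tool: Moves the arm, as the interface text tells. Scaled input: -1 to 1 covers 0.1 m each way for a shift and 90 degrees each way for a turn. Its arguments: {"type":"object","properties":{"rows":{"type":"array","items":{"type":"array","items":{"type":"array","items":{"type":"number"}}}},"fingers":{"type":"number"},"force":{"type":"number"}},"required":["rows"]}

```bash
ls; mkdir -p pics; python3 - <<'E'
from rig import ctrl, viewer
import cv2
print(ctrl.sense(), ctrl.tip_reach)
for n in("side","top"):
    im=viewer.capture(n); cv2.imwrite(f"pics/{n}0.png",im[:,:,::-1]); print(n,viewer.calibration(n))
E
```

```text
pics
{'time_s': 0.0, 'joints': array([ 9.24624070e-01,  3.13448945e-01,  1.49843767e+00, -2.60438845e-08,
        1.33097948e+00, -2.23371753e-01]), 'dq': array([-3.12374636e-04, -4.61810915e-05,  6.99679870e-07,  1.00122994e-03,
       -1.75631447e-04,  7.37554073e-04]), 'tau': array([-7.47865379e-04, -4.12257564e+01, -2.59742457e+01, -1.90920614e-04,
        4.06769308e-03,  1.67041293e-06]), 'eef_pos': array([215.39073368, 478.74126844, 404.13524811]), 'ee_rot': array([-2.68176961e-04,  2.09829139e-01,  9.77737862e-01, -5.77488043e-04]), 'force': array([ 0.30762314, -0.40982528, -0.02410237]), 'wrist_torque': array([-0.0341638 ,  0.08321244,  0.0115909 ]), 'grip_width': 1.0059352769320093} 173.4
side {'mtx': array([[362.26044607,   0.        , 315.85185092],
       [  0.        , 362.26044607, 200.68813375],
       [  0.        ,   0.        ,   1.        ]]), 'extrinsics': array([[ 8.23926814e-01,  3.19260257e-01, -4.68206678e-01,
         3.09804514e+00],
       [-5.66249303e-01,  4.96616587e-01, -6.57824971e-01,
        -6.74617210e+02],
       [ 2.25018325e-02,  8.07121338e-01,  5.89956620e-01,
         6.32820185e+02],
       [ 0.00000000e+00,  0.00000000e+00,  0.00000000e+00,
         1.00000000e+00]])}
top {'mtx': array([[459.76440054,   0.        , 318.10447868],
       [  0.        , 459.76440054, 194.08438802],
       [  0.        ,   0.        ,   1.        ]]), 'extrinsics': array([[-1.89604755e-02,  9.89442170e-01, -1.43682614e-01,
         3.28284471e+02],
       [-9.99414423e-01, -1.46619926e-02,  3.09166071e-02,
         1.76060191e+01],
       [ 2.84835214e-02,  1.44184670e-01,  9.89140774e-01,
         1.11225277e+03],
       [ 0.00000000e+00,  0.00000000e+00,  0.00000000e+00,
         1.00000000e+00]])}
```

View pics/side0.png

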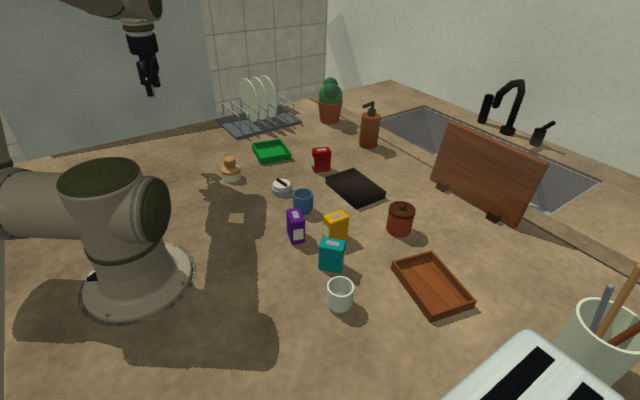

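View pics/top0.png

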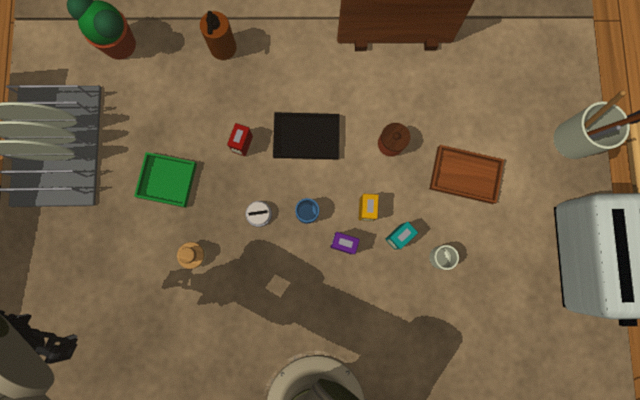

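```bash
python3 - <<'E'
import cv2,numpy as np
t=cv2.imread('pics/top0.png'); s=cv2.imread('pics/side0.png')
cv2.imwrite('pics/ct.png',cv2.resize(t[180:280,290:490],None,fx=4,fy=4,interpolation=cv2.INTER_CUBIC))
cv2.imwrite('pics/ct2.png',cv2.resize(t[100:280,130:330],None,fx=3,fy=3,interpolation=cv2.INTER_CUBIC))
cv2.imwrite('pics/cs.png',cv2.resize(s[135:325,200:480],None,fx=2.8,fy=2.8,interpolation=cv2.INTER_CUBIC))
E
```

```text
(no output)
```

View pics/ct.png

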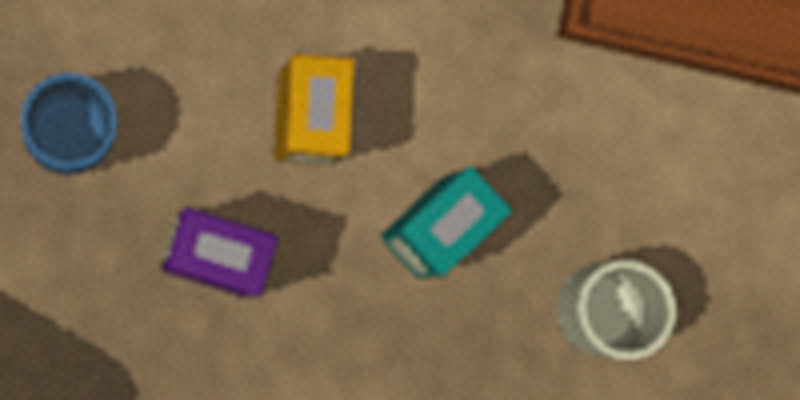

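View pics/ct2.png

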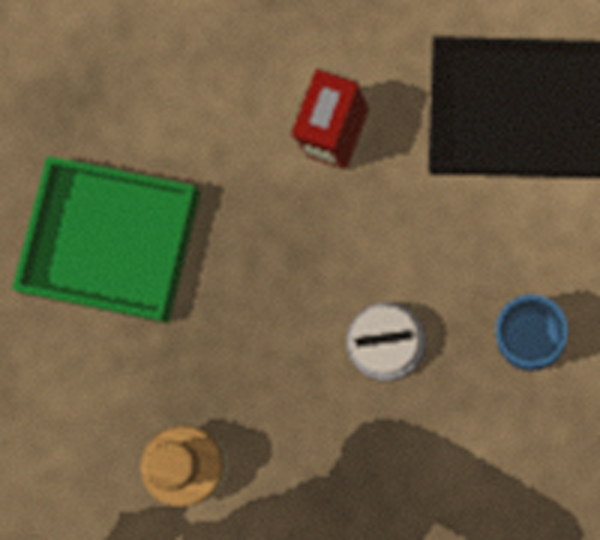

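View pics/cs.png

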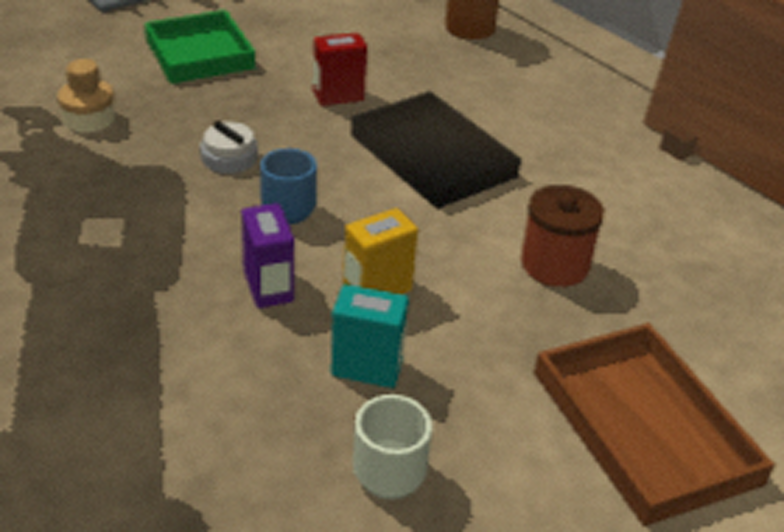

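```bash
cat > h.py <<'E'
import cv2,numpy as np
from rig import ctrl,viewer
def ray(n,px,z):
    c=viewer.calibration(n);K=c['mtx'];E=c['extrinsics']
    px=np.atleast_2d(np.asarray(px,float))
    d=np.c_[(px[:,0]-K[0,2])/K[0,0],-(px[:,1]-K[1,2])/K[1,1],-np.ones(len(px))]@E[:3,:3].T
    o=E[:3,3]; t=(z-o[2])/d[:,2]
    return o+t[:,None]*d
def grab(n,name):
    im=viewer.capture(n)[:,:,::-1].copy(); cv2.imwrite(f'pics/{name}.png',im); return im
def big(mask,roi):
    x0,y0,x1,y1=roi; m=np.zeros(mask.shape[:2],np.uint8); m[y0:y1,x0:x1]=mask[y0:y1,x0:x1]
    cs,_=cv2.findContours(m.astype(np.uint8),cv2.RETR_EXTERNAL,cv2.CHAIN_APPROX_NONE)
    return max(cs,key=cv2.contourArea)
def rect(n,cnt,z):
    w=ray(n,cnt.reshape(-1,2),z)[:,:2].astype(np.float32)
    return cv2.minAreaRect(w)
E
python3 - <<'E'
from h import *
t=cv2.imread('pics/top0.png');s=cv2.imread('pics/side0.png')
H=cv2.cvtColor(t,cv2.COLOR_BGR2HSV);Hs=cv2.cvtColor(s,cv2.COLOR_BGR2HSV)
for n,p in dict(redtop=(240,128),redside=(246,146),yt=(363,200),yside=(362,210),y2=(368,218),ct=(460,170),ctw=(434,175),bt=(165,180),blk=(306,135),blkwall=(275,135),table=(306,165),blue=(300,202),disc=(196,265),knob=(187,255),white=(434,250),rim=(446,246)).items(): print(n,p,H[p[1],p[0]],t[p[1],p[0]])
def show(n,m,roi,z,view='top'):
    c=big(m,roi); r=rect(view,c,z); print(n,view,np.round(r[0],1),np.round(r[1],1),round(r[2],1)); return c
inr=lambda I,a,b:cv2.inRange(I,np.array(a),np.array(b))
# trays (top-edge outline at z=25)
show('bt',inr(H,(50,100,40),(75,255,255)),(125,140,210,215),25)
show('ct',inr(H,(2,110,50),(14,255,255)),(425,140,510,210),25)
show('tt',inr(H,(0,0,0),(179,255,50)),(265,105,350,165),25)
for vmin in (130,150,170):
  try:
    show('red%d'%vmin,inr(H,(170,120,vmin),(179,255,255))|inr(H,(0,120,vmin),(5,255,255)),(225,115,260,165),75)
  except Exception as e: print(e)
for vmin in (140,170,190,200):
    show('yel%d'%vmin,inr(H,(18,150,vmin),(30,255,255)),(355,190,385,225),75)
show('blue',inr(H,(95,60,20),(115,255,255)),(290,190,330,230),60)
show('disc',inr(H,(10,110,130),(20,255,255)),(165,235,215,275),36)
E
```

```text
redtop (240, 128) [  3 226 132] [ 15  25 132]
redside (246, 146) [  6 193  62] [15 25 62]
yt (363, 200) [ 21 235 191] [ 15 138 191]
yside (362, 210) [ 21 231 169] [ 16 122 169]
y2 (368, 218) [ 20 188 148] [ 39 113 148]
ct (460, 170) [ 11 182 137] [ 39  76 137]
ctw (434, 175) [ 13 183 103] [ 29  60 103]
bt (165, 180) [ 64 179 120] [ 48 120  36]
blk (306, 135) [17 79 29] [20 25 29]
blkwall (275, 135) [23 82 25] [17 23 25]
table (306, 165) [ 17  95 148] [ 93 125 148]
blue (300, 202) [104 138  85] [85 64 39]
disc (196, 265) [ 17 148 167] [ 70 125 167]
knob (187, 255) [ 17 152 163] [ 66 120 163]
white (434, 250) [28 42 97] [81 96 97]
rim (446, 246) [ 28  40 183] [154 181 183]
bt top [528. 347.] [125.9 111.3] 77.7
ct top [ 530.  -378.4] [167.3 116.6] 75.9
tt top [631.2  11. ] [157.4 112.9] 88.6
red130 top [618. 169.] [31.9 50.9] 69.0
max() iterable argument is empty
max() iterable argument is empty
yel140 top [ 450.5 -131.5] [36.6 57. ] 85.0
yel170 top [ 450.3 -131.9] [33.5 53.2] 84.6
yel190 top [ 450.4 -131.8] [31.9 50.6] 84.9
yel200 top [ 430.5 -121.6] [11.4  6.8] 89.1
blue top [444.6  11. ] [50.7 55.5] 89.1
disc top [346.  286.9] [61.5 53.3] 14.9
```

```bash
python3 - <<'E'
from h import *
ims={'top':cv2.imread('pics/top0.png'),'side':cv2.imread('pics/side0.png')}
H={k:cv2.cvtColor(v,cv2.COLOR_BGR2HSV) for k,v in ims.items()}
inr=lambda I,a,b:cv2.inRange(I,np.array(a),np.array(b))
def ell(n,view,m,roi,z):
    c=big(m,roi); w=ray(view,c.reshape(-1,2),z)[:,:2].astype(np.float32)
    e=cv2.minEnclosingCircle(w); f=cv2.fitEllipse(w); print(n,view,'circ',np.round(e[0],1),round(e[1],1),'ell',np.round(f[0],1),np.round(f[1],1), 'bbox',cv2.boundingRect(c))
g=ims['top']
ell('whiterim','top',inr(H['top'],(20,10,130),(45,70,255)),(425,235,470,275),60)
ell('blue','top',inr(H['top'],(95,60,20),(115,255,255)),(290,190,330,230),60)
ell('timer','top',inr(H['top'],(0,0,150),(179,60,255)),(240,195,280,232),36)
ell('jar','top',inr(H['top'],(0,80,0),(12,255,110)),(370,115,415,160),78)
# knob by edge: circle search in upscaled gray
c=cv2.resize(g[235:280,165:220],None,fx=8,fy=8,interpolation=cv2.INTER_CUBIC)
cv2.imwrite('pics/knob.png',np.hstack([c,cv2.resize(g[225:275,415:470],None,fx=8,fy=8,interpolation=cv2.INTER_CUBIC)[:360]]))
E
```

```text
whiterim top circ [ 331.3 -305.6] 28.9 ell [ 331.4 -305.3] [54.6 56. ] bbox (434, 245, 25, 25)
blue top circ [444.2  11.5] 28.3 ell [444.1  11.3] [52.5 55.2] bbox (296, 198, 23, 25)
timer top circ [442.3 127.8] 26.9 ell [442.4 128.3] [47.8 51.5] bbox (246, 202, 23, 23)
jar top circ [ 604.8 -191.7] 41.6 ell [ 604.6 -192.7] [63.6 83.3] bbox (378, 123, 33, 34)
```

View pics/knob.png

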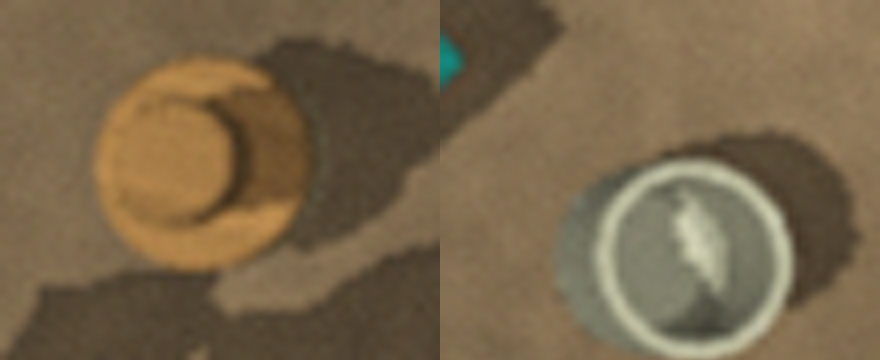

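```bash
python3 - <<'E'
from h import *
print(ray('top',(186.3,254.5),70),ray('top',(189.9,254.9),36))
# side: blue rim center ~ , knob top centre ~ from crop
print(ray('side',(200+85/2.8,135+68/2.8),70), 'knob side')
print(ray('side',(200+289/2.8,135+162/2.8),60),'blue side', ray('side',(200+395/2.8,135+417/2.8),60),'white side')
print(ray('side',(200+383/2.8,135+225/2.8),75),'yel side', ray('side',(200+341/2.8,135+42/2.8),75),'red side')
E
```

```text
[[347.87306126 281.7148908   70.        ]] [[347.44503697 282.08193092  36.        ]]
[[350.22443806 274.43701677  70.        ]] knob side
[[449.09429453  13.1279767   60.        ]] blue side [[ 337.83037843 -301.33050479   60.        ]] white side
[[ 454.57894536 -131.47137139   75.        ]] yel side [[619.10467581 165.68943375  75.        ]] red side
```

Emit:
drive_tool --rows '[[[0.67,-0.99,-0.5,0,0,0],[0.67,-0.99,-0.5,0,0,0],[0.67,-0.99,-0.5,0,0,0],[0.67,-0.99,-0.5,0,0,0]]]' --fingers 1 --force 40

```text
time_s: 0.6
eef_pos: [282.5, 379.9, 354.4]
ee_rot: [-0.0, 0.21, 0.978, -0.0]
force: [-0.5, 0.8, 0.4]
grip_width: 1.003
```

Emit:
drive_tool --rows '[[[0.66,-0.99,-0.5,0,0,0],[0.66,-0.99,-0.5,0,0,0],[0.66,-0.99,-0.5,0,0,0],[0.66,-0.99,-0.5,0,0,0]]]'

```text
time_s: 1.1
eef_pos: [348.3, 281.9, 305.0]
ee_rot: [0.0, 0.21, 0.978, 0.0]
force: [0.8, -0.1, 0.7]
grip_width: 1.0
```

Emit:
drive_tool --rows '[[[0,0,-0.5,0,0,0],[0,0,-0.8,0,0,0],[0,0,-0.87,0,0,0],[0,0,-0.87,0,0,0]]]'

```text
time_s: 1.6
eef_pos: [348.2, 282.8, 218.8]
ee_rot: [0.001, 0.209, 0.978, 0.001]
force: [0.1, 0.6, 0.9]
grip_width: 0.999
```

```bash
python3 - <<'E'
from h import *
s=grab('side','s1');t=grab('top','t1')
cv2.imwrite('pics/c1.png',np.hstack([cv2.resize(s[80:200,160:290],(520,480)),cv2.resize(t[200:300,140:240],(280,280))[:, :].repeat(1,0) if 0 else cv2.resize(t[200:320,150:220],(280,480))]))
E
```

```text
(no output)
```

View pics/c1.png

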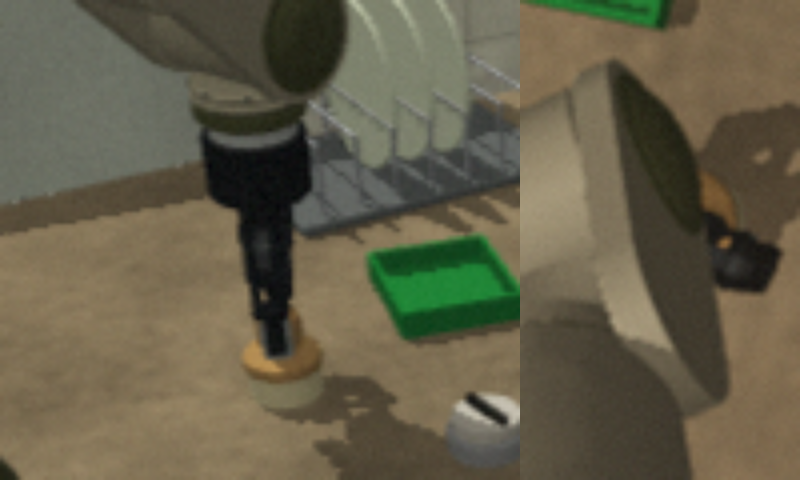

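Emit:
drive_tool --rows '[[[0,0,0,0,0,0],[0,0,0,0,0,0],[0,0,0,0,0,0],[0,0,0,0,0,0],[0,0,0,0,0,0],[0,0,0,0,0,0]]]' --fingers -1 --force 40

```text
time_s: 2.45
eef_pos: [348.6, 282.6, 219.7]
ee_rot: [0.001, 0.209, 0.978, 0.001]
force: [-1.0, -0.4, 5.6]
grip_width: 0.408
```

Emit:
drive_tool --rows '[[[0,0,0.2,0,0,0],[0,0,0.5,0,0,0],[0,0,0.6,0,0,0],[0,0,0.6,0,0,0]]]'

```text
time_s: 2.95
eef_pos: [348.6, 282.5, 279.6]
ee_rot: [0.001, 0.209, 0.978, 0.001]
force: [-0.5, -0.2, -1.0]
grip_width: 0.409
```

```bash
python3 - <<'E'
from h import *
s=grab('side','s2')
cv2.imwrite('pics/c2.png',cv2.resize(s[80:200,160:290],(520,480)))
E
```

```text
(no output)
```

View pics/c2.png

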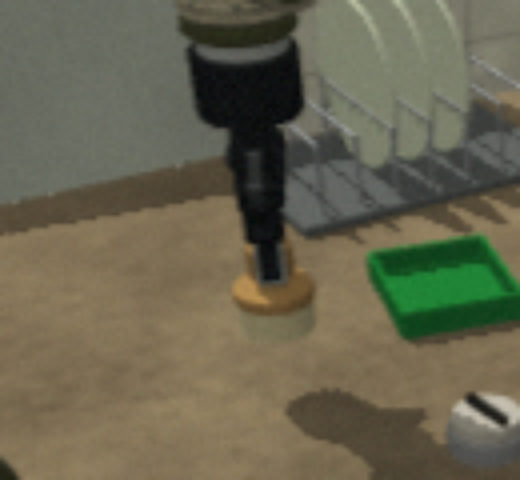

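Emit:
drive_tool --rows '[[[0.9,0.32,0.1,0,0,0],[0.9,0.32,0.1,0,0,0],[0.9,0.32,0.1,0,0,0],[0.9,0.32,0.1,0,0,0]]]'

```text
time_s: 3.5
eef_pos: [437.8, 314.3, 287.7]
ee_rot: [-0.0, 0.209, 0.978, -0.0]
force: [0.3, 0.4, 0.0]
grip_width: 0.408
```

Emit:
drive_tool --rows '[[[0.9,0.32,-0.1,0,0,0],[0.9,0.32,-0.1,0,0,0],[0.9,0.32,-0.1,0,0,0],[0.9,0.32,-0.4,0,0,0],[0.9,0.32,-0.5,0,0,0],[0.9,0.32,-0.5,0,0,0]]]'

```text
time_s: 4.25
eef_pos: [527.2, 346.2, 237.6]
ee_rot: [-0.001, 0.209, 0.978, -0.0]
force: [0.4, 0.3, -1.3]
grip_width: 0.408
```

```bash
python3 - <<'E'
from h import *
s=grab('side','s3');t=grab('top','t3')
cv2.imwrite('pics/c3.png',np.hstack([cv2.resize(s[80:200,200:330],(416,384)),cv2.resize(t[120:220,110:210],(384,384))]))
E
```

```text
(no output)
```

View pics/c3.png

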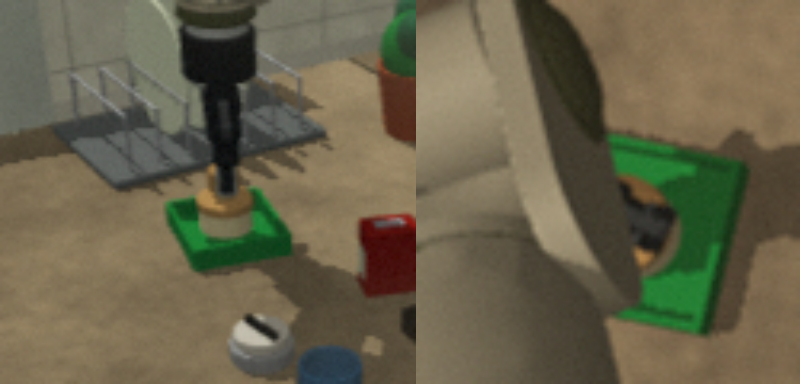

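Emit:
drive_tool --rows '[[[0,0,-0.07,0,0,0],[0,0,-0.12,0,0,0],[0,0,-0.12,0,0,0]]]'

```text
time_s: 4.72
eef_pos: [527.6, 346.3, 226.3]
ee_rot: [-0.0, 0.209, 0.978, 0.0]
force: [1.0, -0.4, -0.7]
grip_width: 0.406
```

Emit:
drive_tool --rows '[[[0,0,0,0,0,0],[0,0,0,0,0,0],[0,0,0,0,0,0],[0,0,0,0,0,0],[0,0,0.3,0,0,0],[0,0,0.7,0,0,0],[0,0,0.9,0,0,0],[0,0,0.9,0,0,0]]]' --fingers 1

```text
time_s: 5.72
eef_pos: [527.7, 346.3, 317.7]
ee_rot: [0.001, 0.209, 0.978, 0.001]
force: [-1.6, -0.7, -0.7]
grip_width: 1.001
```

Emit:
drive_tool --rows '[[[0.45,-0.9,-0.1,0,0,0.036],[0.45,-0.9,-0.1,0,0,0.036],[0.45,-0.9,-0.1,0,0,0.036],[0.45,-0.9,-0.1,0,0,0.036]]]'

```text
time_s: 6.22
eef_pos: [572.4, 256.8, 306.8]
ee_rot: [0.0, 0.182, 0.983, 0.001]
force: [-0.3, 0.1, -0.3]
grip_width: 1.004
```

Emit:
drive_tool --rows '[[[0.45,-0.88,-0.2,0,0,0],[0.45,-0.88,-0.2,0,0,0],[0.45,-0.88,-0.2,0,0,0],[0.45,-0.88,-0.2,0,0,0]]]'

```text
time_s: 6.72
eef_pos: [616.9, 170.1, 286.7]
ee_rot: [0.0, 0.181, 0.983, 0.001]
force: [0.4, 0.0, 0.2]
grip_width: 0.995
```

```bash
python3 - <<'E'
from h import *
s=grab('side','s4');t=grab('top','t4')
cv2.imwrite('pics/c4.png',np.hstack([cv2.resize(s[80:200,230:390],(512,384)),cv2.resize(t[120:220,120:190],(269,384))]))
E
```

```text
(no output)
```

View pics/c4.png

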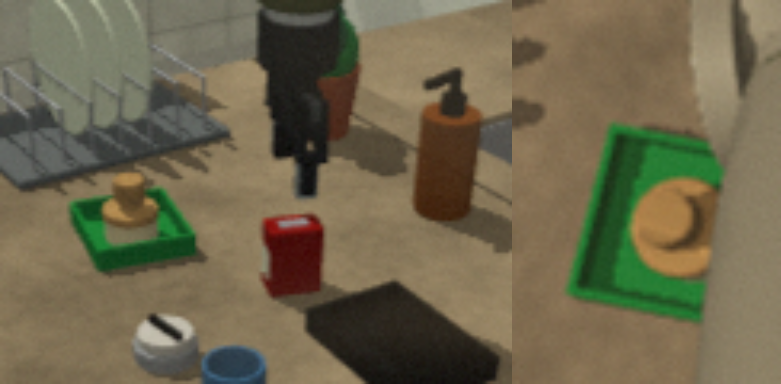

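Emit:
drive_tool --rows '[[[0.01,-0.01,-0.4,0,0,0],[0.01,-0.01,-0.75,0,0,0],[0.01,-0.01,-0.82,0,0,0],[0.01,-0.01,-0.82,0,0,0]]]'

```text
time_s: 7.32
eef_pos: [617.9, 169.9, 205.9]
ee_rot: [0.001, 0.18, 0.984, 0.001]
force: [0.6, -0.6, -0.0]
grip_width: 0.998
```

Emit:
drive_tool --rows '[[[0,0,0,0,0,0],[0,0,0,0,0,0],[0,0,0,0,0,0],[0,0,0,0,0,0],[0,0,0,0,0,0],[0,0,0,0,0,0]]]' --fingers -1

```text
time_s: 8.07
eef_pos: [618.1, 169.9, 206.7]
ee_rot: [0.002, 0.18, 0.984, 0.001]
force: [0.2, 0.6, 5.7]
grip_width: 0.418
```

Emit:
drive_tool --rows '[[[0,0,0.2,0,0,0],[0,0,0.6,0,0,0],[0,0,0.7,0,0,0],[0,0,0.7,0,0,0]]]'

```text
time_s: 8.57
eef_pos: [618.0, 170.0, 277.2]
ee_rot: [0.002, 0.18, 0.984, 0.001]
force: [-0.9, 0.2, -2.1]
grip_width: 0.418
```

```bash
python3 - <<'E'
from h import *
s=grab('side','s5')
cv2.imwrite('pics/c5.png',np.hstack([cv2.resize(s[80:200,230:390],(512,384))]))
E
```

```text
(no output)
```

View pics/c5.png

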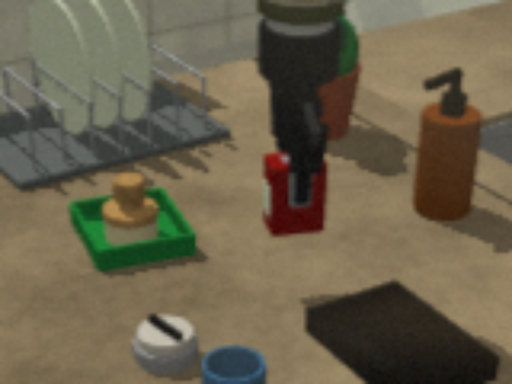

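Emit:
drive_tool --rows '[[[0.07,-0.5,0,0,0,0.11],[0.13,-0.8,0,0,0,0.217],[0.13,-0.8,0,0,0,0.217],[0.13,-0.8,0,0,0,0.217]]]'

```text
time_s: 9.12
eef_pos: [630.7, 90.5, 275.0]
ee_rot: [-0.0, 0.012, 1.0, 0.001]
force: [0.4, -0.1, -1.7]
grip_width: 0.416
```

Emit:
drive_tool --rows '[[[0,-0.44,0,0,0,0],[0,-0.44,0,0,0,0],[0,-0.44,-0.3,0,0,0],[0,-0.44,-0.5,0,0,0],[0,-0.44,-0.5,0,0,0]]]'

```text
time_s: 9.75
eef_pos: [630.2, 47.8, 223.4]
ee_rot: [-0.002, 0.011, 1.0, 0.002]
force: [0.2, 0.4, -1.0]
grip_width: 0.419
```

```bash
python3 - <<'E'
from h import *
s=grab('side','s6'); t=grab('top','t6')
cv2.imwrite('pics/c6.png',np.hstack([cv2.resize(s[80:220,270:430],(440,384)),cv2.resize(t[100:180,260:350],(346,384))]))
E
```

```text
(no output)
```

View pics/c6.png

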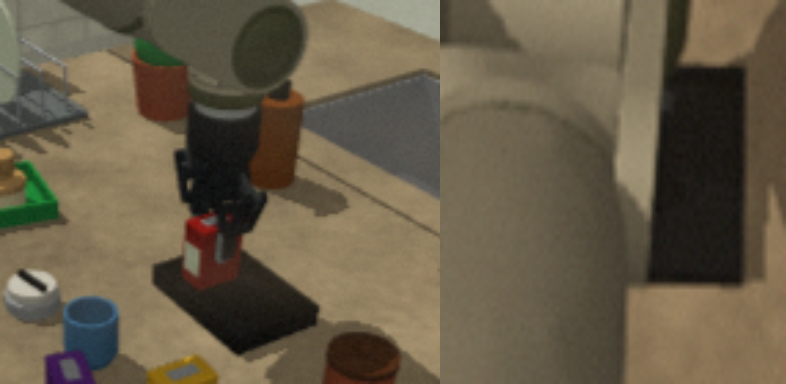

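Emit:
drive_tool --rows '[[[0,-0.02,-0.07,0,0,0],[0,-0.02,-0.115,0,0,0],[0,-0.02,-0.115,0,0,0]]]'

```text
time_s: 10.22
eef_pos: [630.7, 45.3, 213.8]
ee_rot: [-0.0, 0.011, 1.0, 0.001]
force: [-0.5, 0.1, -1.1]
grip_width: 0.418
```

Emit:
drive_tool --rows '[[[0,0,0,0,0,0],[0,0,0,0,0,0],[0,0,0,0,0,0],[0,0,0,0,0,0],[0,0,0.3,0,0,0],[0,0,0.7,0,0,0],[0,0,0.9,0,0,0],[0,0,0.9,0,0,0]]]' --fingers 0.6

```text
time_s: 11.22
eef_pos: [630.8, 45.3, 305.2]
ee_rot: [0.001, 0.011, 1.0, 0.001]
force: [0.6, 0.2, -0.8]
grip_width: 0.799
```

Emit:
drive_tool --rows '[[[-0.9,-0.88,0,0,0,-0.041],[-0.9,-0.88,0,0,0,-0.041],[-0.9,-0.88,0,0,0,-0.041],[-0.9,-0.88,0,0,0,-0.041]]]'

```text
time_s: 11.72
eef_pos: [541.1, -42.6, 304.7]
ee_rot: [0.001, 0.044, 0.999, 0.001]
force: [-0.1, 0.5, 0.2]
grip_width: 0.803
```

Emit:
drive_tool --rows '[[[-0.9,-0.88,0,0,0,0],[-0.9,-0.88,0,0,0,0],[-0.9,-0.88,-0.1,0,0,0],[-0.9,-0.88,-0.2,0,0,0],[-0.9,-0.88,-0.2,0,0,0]]]'

```text
time_s: 12.35
eef_pos: [451.9, -129.6, 283.6]
ee_rot: [0.001, 0.043, 0.999, 0.002]
force: [0.5, 0.7, -0.1]
grip_width: 0.796
```

```bash
python3 - <<'E'
from h import *
s=grab('side','s7'); t=grab('top','t7')
cv2.imwrite('pics/c7.png',np.hstack([cv2.resize(s[100:280,260:420],(440,495)),cv2.resize(t[100:250,250:350],(330,495))]))
E
```

```text
(no output)
```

View pics/c7.png

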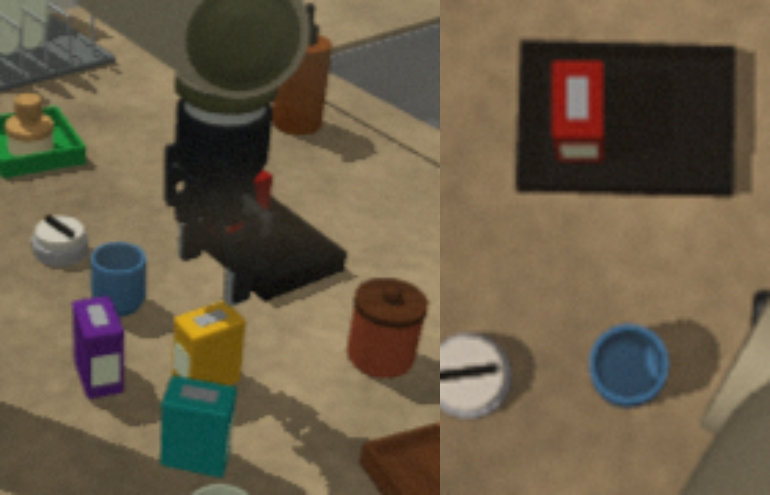

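Emit:
drive_tool --rows '[[[-0.01,-0.02,-0.4,0,0,0],[-0.01,-0.02,-0.7,0,0,0],[-0.01,-0.02,-0.78,0,0,0],[-0.01,-0.02,-0.78,0,0,0]]]'

```text
time_s: 12.95
eef_pos: [451.3, -131.7, 206.9]
ee_rot: [0.001, 0.043, 0.999, 0.001]
force: [0.9, -0.3, 0.6]
grip_width: 0.799
```

```bash
python3 - <<'E'
from h import *
s=grab('side','s8')
cv2.imwrite('pics/c8.png',np.hstack([cv2.resize(s[140:280,260:420],(640,560))]))
E
```

```text
(no output)
```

View pics/c8.png

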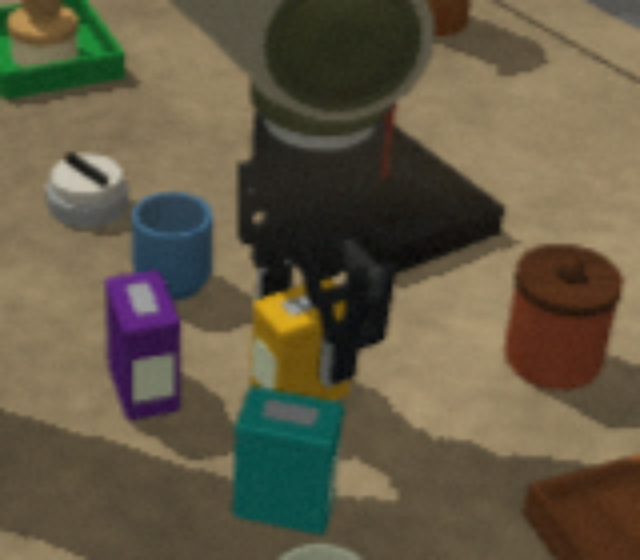

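Fingers straddle the yellow tin (side px about (338,220)); teal and purple are clear. Closing.

Emit:
drive_tool --rows '[[[0,0,0,0,0,0],[0,0,0,0,0,0],[0,0,0,0,0,0],[0,0,0,0,0,0],[0,0,0,0,0,0],[0,0,0,0,0,0]]]' --fingers -1

```text
time_s: 13.75
eef_pos: [451.6, -131.9, 208.3]
ee_rot: [0.003, 0.043, 0.999, 0.001]
force: [-0.6, 1.9, 6.1]
grip_width: 0.417
```

Emit:
drive_tool --rows '[[[0,0,0.2,0,0,0],[0,0,0.7,0,0,0],[0,0,0.9,0,0,0],[0,0,0.9,0,0,0]]]'

```text
time_s: 14.25
eef_pos: [451.6, -132.0, 299.4]
ee_rot: [0.004, 0.043, 0.999, 0.0]
force: [-0.4, 0.2, -1.1]
grip_width: 0.415
```

Emit:
drive_tool --rows '[[[0.9,0.54,0,0,0,0.04],[0.9,0.54,0,0,0,0.04],[0.9,0.54,0,0,0,0.04],[0.9,0.54,0,0,0,0.04]]]'

```text
time_s: 14.75
eef_pos: [541.1, -78.1, 298.1]
ee_rot: [0.003, 0.011, 1.0, 0.001]
force: [-0.7, -0.8, -1.6]
grip_width: 0.415
```

Emit:
drive_tool --rows '[[[0.9,0.54,0,0,0,0],[0.9,0.54,0,0,0,0],[0.9,0.54,-0.2,0,0,0],[0.9,0.54,-0.6,0,0,0],[0.9,0.54,-0.74,0,0,0],[0.9,0.54,-0.74,0,0,0]]]'

```text
time_s: 15.5
eef_pos: [630.8, -24.6, 223.8]
ee_rot: [0.002, 0.012, 1.0, 0.001]
force: [-0.4, 0.7, 0.2]
grip_width: 0.418
```

```bash
python3 - <<'E'
from h import *
s=grab('side','s9'); t=grab('top','t9')
cv2.imwrite('pics/c9.png',np.hstack([cv2.resize(s[120:260,260:420],(457,400)),cv2.resize(t[90:190,260:340],(320,400))]))
E
```

```text
(no output)
```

View pics/c9.png

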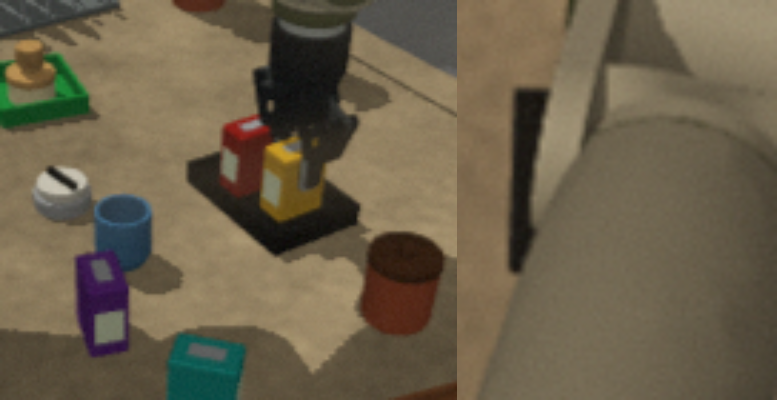

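Emit:
drive_tool --rows '[[[0,0,-0.07,0,0,0],[0,0,-0.105,0,0,0],[0,0,-0.105,0,0,0]]]'

```text
time_s: 15.98
eef_pos: [631.3, -24.4, 214.9]
ee_rot: [0.004, 0.011, 1.0, 0.0]
force: [-0.0, -0.6, -0.3]
grip_width: 0.417
```

Emit:
drive_tool --rows '[[[0,0,0,0,0,0],[0,0,0,0,0,0],[0,0,0,0,0,0],[0,0,0,0,0,0],[0,0,0.3,0,0,0],[0,0,0.7,0,0,0],[0,0,0.9,0,0,0],[0,0,0.9,0,0,0]]]' --fingers 0.3

```text
time_s: 16.98
eef_pos: [631.4, -24.4, 306.2]
ee_rot: [0.005, 0.011, 1.0, 0.0]
force: [-0.1, 1.4, -0.3]
grip_width: 0.647
```

Emit:
drive_tool --rows '[[[-0.9,0.18,0,0,0,-0.1],[-0.9,0.18,0,0,0,-0.2],[-0.9,0.18,0,0,0,-0.3],[-0.9,0.18,0,0,0,-0.4],[-0.9,0.18,0,0,0,-0.5],[-0.9,0.18,0,0,0,-0.57],[-0.9,0.18,0,0,0,-0.57]]]' --fingers 1

```text
time_s: 17.85
eef_pos: [541.2, -6.4, 305.1]
ee_rot: [0.004, 0.443, 0.897, -0.002]
force: [-0.3, -0.1, -0.5]
grip_width: 1.001
```

Emit:
drive_tool --rows '[[[-0.95,0.18,0,0,0,-0.1],[-0.95,0.18,0,0,0,-0.2],[-0.95,0.18,0,0,0,-0.3],[-0.95,0.18,0,0,0,-0.4],[-0.95,0.18,-0.1,0,0,-0.5],[-0.95,0.18,-0.2,0,0,-0.57],[-0.95,0.18,-0.2,0,0,-0.57]]]'

```text
time_s: 18.73
eef_pos: [446.0, 11.6, 284.2]
ee_rot: [0.001, 0.786, 0.618, -0.004]
force: [-0.3, 0.4, 0.5]
grip_width: 0.996
```

```bash
python3 - <<'E'
from h import *
s=grab('side','s10'); t=grab('top','t10')
cv2.imwrite('pics/c10.png',np.hstack([cv2.resize(s[90:250,250:390],(440,503)),cv2.resize(t[100:280,260:380],(335,503))]))
E
```

```text
(no output)
```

View pics/c10.png

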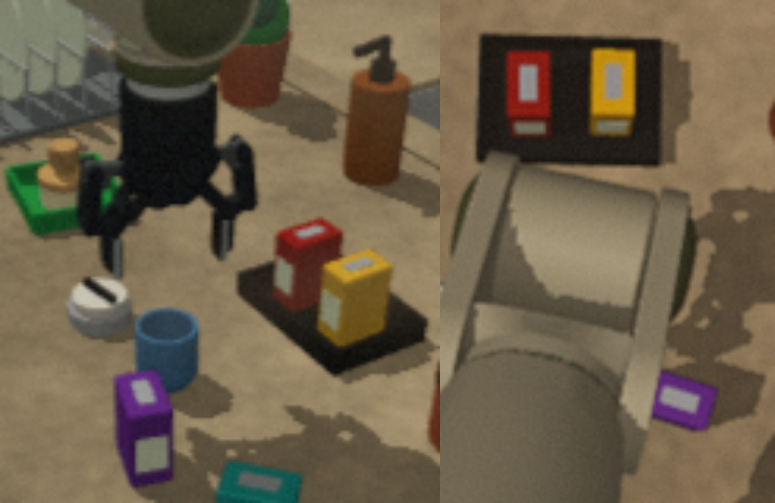

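Emit:
drive_tool --rows '[[[0,0,-0.4,0,0,0],[0,0,-0.65,0,0,0],[0,0,-0.79,0,0,0],[0,0,-0.79,0,0,0]]]' --force 30

```text
time_s: 19.32
eef_pos: [446.3, 11.6, 205.9]
ee_rot: [0.002, 0.786, 0.618, -0.004]
force: [-0.1, 0.2, 0.2]
grip_width: 1.0
```

```bash
python3 - <<'E'
from h import *
s=grab('side','s11')
cv2.imwrite('pics/c11.png',np.hstack([cv2.resize(s[110:250,240:380],(560,560))]))
E
```

```text
(no output)
```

View pics/c11.png

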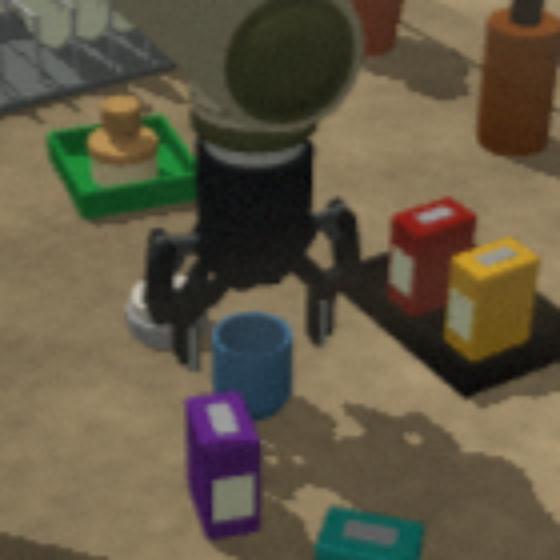

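Emit:
drive_tool --rows '[[[0,0,-0.08,0,0,0],[0,0,-0.08,0,0,0]]]'

```text
time_s: 19.62
eef_pos: [446.5, 11.5, 198.6]
ee_rot: [0.002, 0.786, 0.619, -0.004]
force: [0.7, 0.5, -0.5]
grip_width: 0.998
```

Emit:
drive_tool --rows '[[[0,0,0,0,0,0],[0,0,0,0,0,0],[0,0,0,0,0,0],[0,0,0,0,0,0],[0,0,0,0,0,0],[0,0,0,0,0,0]]]' --fingers -1

```text
time_s: 20.38
eef_pos: [446.6, 11.5, 199.0]
ee_rot: [0.003, 0.786, 0.619, -0.003]
force: [-1.2, 0.4, 5.2]
grip_width: 0.64
```

Emit:
drive_tool --rows '[[[0,0,0.1,0,0,0],[0,0,0.3,0,0,0],[0,0,0.6,0,0,0],[0,0,0.9,0,0,0],[0,0,0.9,0,0,0]]]'

```text
time_s: 21.0
eef_pos: [446.8, 11.5, 290.8]
ee_rot: [0.004, 0.786, 0.619, -0.002]
force: [0.6, -1.0, -1.8]
grip_width: 0.637
```

```bash
python3 - <<'E'
from h import *
s=grab('side','s12')
cv2.imwrite('pics/c12.png',np.hstack([cv2.resize(s[80:250,240:380],(461,560))]))
E
```

```text
(no output)
```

View pics/c12.png

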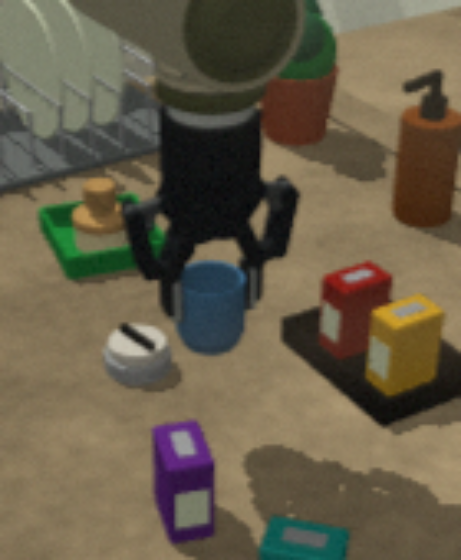

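Emit:
drive_tool --rows '[[[0.08,-0.4,0.1,0,0,0],[0.16,-0.8,0.1,0,0,0],[0.2,-1,0.1,0,0,0],[0.2,-1,0.1,0,0,0]]]'

```text
time_s: 21.55
eef_pos: [466.4, -89.0, 298.4]
ee_rot: [0.002, 0.786, 0.618, -0.003]
force: [-0.5, 0.5, -1.7]
grip_width: 0.643
```

Emit:
drive_tool --rows '[[[0.08,-0.4,0,0,0,0],[0.16,-0.8,0,0,0,0],[0.2,-1,0,0,0,0],[0.2,-1,0,0,0,0]]]'

```text
time_s: 22.05
eef_pos: [486.4, -188.9, 297.9]
ee_rot: [0.002, 0.786, 0.618, -0.003]
force: [-0.4, 0.8, -1.2]
grip_width: 0.641
```

Emit:
drive_tool --rows '[[[0.08,-0.4,0,0,0,0],[0.16,-0.8,0,0,0,0],[0.18,-1,0,0,0,0],[0.18,-1,0,0,0,0]]]'

```text
time_s: 22.55
eef_pos: [504.5, -288.3, 297.4]
ee_rot: [0.001, 0.787, 0.618, -0.003]
force: [-0.2, 1.1, -1.3]
grip_width: 0.644
```

Emit:
drive_tool --rows '[[[0.08,-0.4,0,0,0,0],[0.16,-0.8,0,0,0,0],[0.18,-1,0,0,0,0],[0.18,-1,0,0,0,0]]]'

```text
time_s: 23.05
eef_pos: [522.8, -387.4, 297.0]
ee_rot: [0.001, 0.786, 0.618, -0.003]
force: [-0.3, 0.8, -2.0]
grip_width: 0.636
```

Emit:
drive_tool --rows '[[[0.01,-0.29,0,0,0,0],[0.01,-0.29,-0.3,0,0,0],[0.01,-0.29,-0.6,0,0,0],[0.01,-0.29,-0.67,0,0,0],[0.01,-0.29,-0.67,0,0,0]]]'

```text
time_s: 23.68
eef_pos: [524.2, -415.3, 230.7]
ee_rot: [0.001, 0.786, 0.618, -0.003]
force: [-0.5, 0.9, -0.8]
grip_width: 0.637
```

```bash
python3 - <<'E'
from h import *
s=grab('side','s13'); t=grab('top','t13')
cv2.imwrite('pics/c13.png',np.hstack([cv2.resize(s[190:340,360:500],(420,450)),cv2.resize(t[120:240,420:520],(375,450))]))
E
```

```text
(no output)
```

View pics/c13.png

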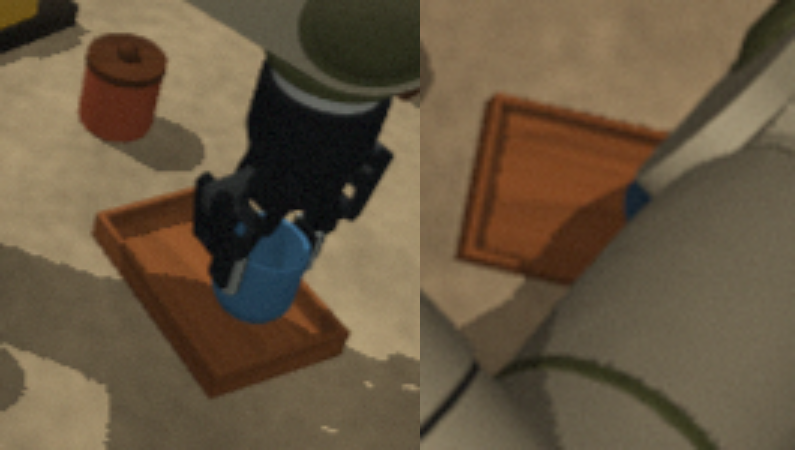

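Emit:
drive_tool --rows '[[[0,0,-0.1,0,0,0],[0,0,-0.18,0,0,0],[0,0,-0.23,0,0,0],[0,0,-0.25,0,0,0],[0,0,-0.25,0,0,0],[0,0,-0.25,0,0,0]]]'

```text
time_s: 24.52
eef_pos: [524.2, -416.1, 206.8]
ee_rot: [0.002, 0.786, 0.618, -0.003]
force: [0.1, -0.2, -1.9]
grip_width: 0.64
```

```bash
python3 - <<'E'
from h import *
s=grab('side','s14'); t=grab('top','t14'); print(ctrl.sense()['force'])
cv2.imwrite('pics/c14.png',np.hstack([cv2.resize(s[190:340,360:500],(420,450)),cv2.resize(t[120:240,420:520],(375,450))]))
E
```

```text
[ 0.66218478 -0.1320912  -2.26912043]
```

View pics/c14.png

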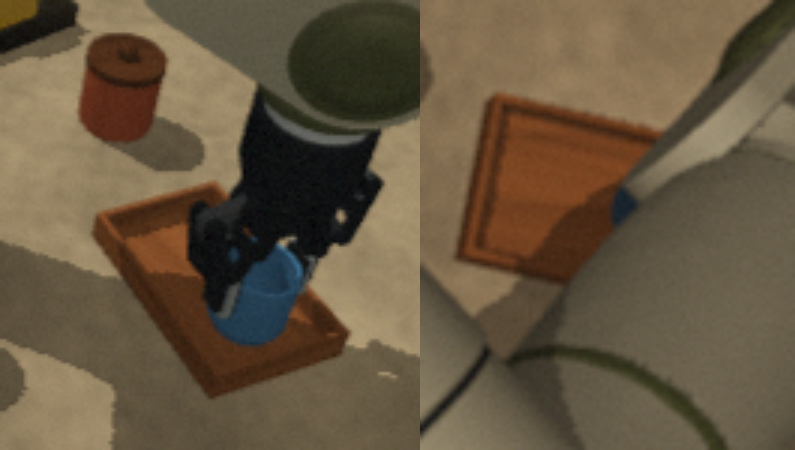

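Emit:
drive_tool --rows '[[[0,0,-0.02,0,0,0],[0,0,-0.03,0,0,0],[0,0,-0.03,0,0,0]]]'

```text
time_s: 25.0
eef_pos: [524.2, -416.0, 204.1]
ee_rot: [0.002, 0.786, 0.618, -0.003]
force: [-1.1, -0.0, 1.5]
grip_width: 0.636
```

Contact with the tray floor (force sign turned). Release gently.

Emit:
drive_tool --rows '[[[0,0,0,0,0,0],[0,0,0,0,0,0],[0,0,0,0,0,0],[0,0,0,0,0,0],[0,0,0,0,0,0]]]' --fingers 0.9

```text
time_s: 25.62
eef_pos: [524.2, -416.0, 204.1]
ee_rot: [0.002, 0.786, 0.618, -0.003]
force: [0.7, 0.2, 0.2]
grip_width: 0.953
```

Emit:
drive_tool --rows '[[[0,0,0.1,0,0,0],[0,0,0.4,0,0,0],[0,0,0.8,0,0,0],[0,0,1,0,0,0],[0,0,1,0,0,0]]]' --fingers 1

```text
time_s: 26.25
eef_pos: [524.3, -416.1, 306.3]
ee_rot: [0.004, 0.786, 0.618, -0.003]
force: [0.6, -0.5, -0.4]
grip_width: 1.002
```

Emit:
drive_tool --rows '[[[-0.96,0.55,0,0,0,0],[-0.96,0.55,0,0,0,0],[-0.96,0.55,0,0,0,0],[-0.96,0.55,0,0,0,0]]]'

```text
time_s: 26.75
eef_pos: [428.6, -361.4, 306.1]
ee_rot: [0.004, 0.786, 0.618, -0.003]
force: [0.2, -0.2, -0.3]
grip_width: 0.997
```

```bash
python3 - <<'E'
from h import *
s=grab('side','s15'); t=grab('top','t15')
cv2.imwrite('pics/c15.png',np.hstack([cv2.resize(s[190:340,310:480],(420,371)),cv2.resize(t[120:280,400:520],(278,371))]))
E
```

```text
(no output)
```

View pics/c15.png

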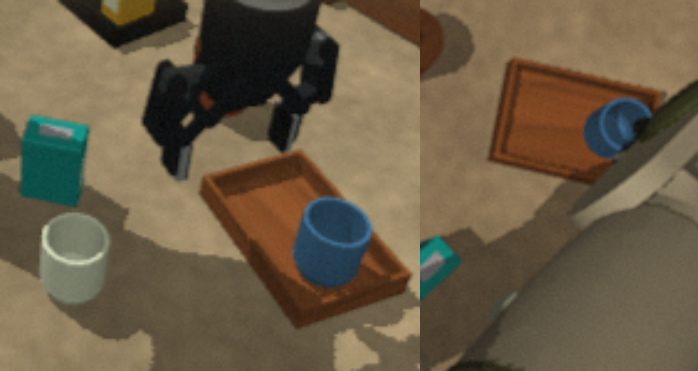

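Emit:
drive_tool --rows '[[[-0.95,0.57,0,0,0,0],[-0.95,0.57,0,0,0,0],[-0.95,0.57,-0.2,0,0,0],[-0.95,0.57,-0.4,0,0,0],[-0.95,0.57,-0.4,0,0,0]]]'

```text
time_s: 27.48
eef_pos: [334.2, -304.8, 265.1]
ee_rot: [0.003, 0.786, 0.618, -0.003]
force: [-0.0, 0.1, 0.8]
grip_width: 0.999
```

```bash
python3 - <<'E'
from h import *
s=grab('side','s16')
cv2.imwrite('pics/c16.png',cv2.resize(s[190:340,270:420],(560,560)))
E
```

```text
(no output)
```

View pics/c16.png

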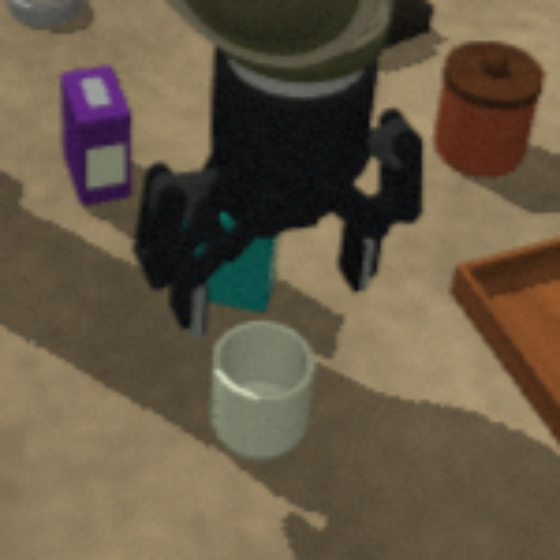

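```bash
python3 - <<'E'
from h import *
p=(270+279/3.733,190+307/3.733)
print([ray('side',p,z)[0].round(1) for z in (92,98,105)])
print(ray('side',(270+263/3.733,190+364/3.733),60))
E
```

```text
[array([ 343.7, -302.4,   92. ]), array([ 339.9, -306.5,   98. ]), array([ 335.5, -311.3,  105. ])]
[[ 331.05644984 -308.04430695   60.        ]]
```

Emit:
drive_tool --rows '[[[-0.02,-0.01,0,0,0,0],[-0.02,-0.01,-0.3,0,0,0],[-0.02,-0.01,-0.55,0,0,0],[-0.02,-0.01,-0.67,0,0,0],[-0.02,-0.01,-0.67,0,0,0]]]'

```text
time_s: 28.15
eef_pos: [332.4, -306.1, 199.0]
ee_rot: [0.003, 0.786, 0.618, -0.003]
force: [0.0, -0.1, -0.5]
grip_width: 1.0
```

```bash
python3 - <<'E'
from h import *
s=grab('side','s17')
cv2.imwrite('pics/c17.png',cv2.resize(s[190:340,270:420],(560,560)))
E
```

```text
(no output)
```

View pics/c17.png

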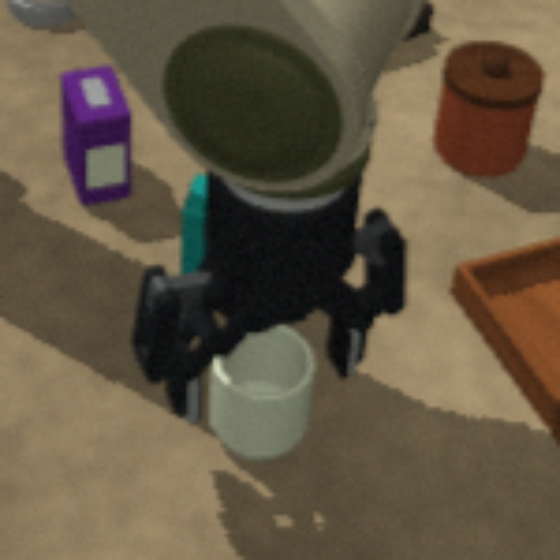

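Fingers straddle the white cup evenly (side px ~(340,293)); closing and lifting.

Emit:
drive_tool --rows '[[[0,0,0,0,0,0],[0,0,0,0,0,0],[0,0,0,0,0,0],[0,0,0,0,0,0],[0,0,0,0,0,0],[0,0,0,0,0,0]]]' --fingers -1

```text
time_s: 28.95
eef_pos: [332.7, -306.4, 200.4]
ee_rot: [0.005, 0.786, 0.618, -0.003]
force: [-1.0, 1.2, 6.3]
grip_width: 0.637
```

Emit:
drive_tool --rows '[[[0,0,0.1,0,0,0],[0,0,0.3,0,0,0],[0,0,0.6,0,0,0],[0,0,0.9,0,0,0],[0,0,0.9,0,0,0]]]'

```text
time_s: 29.58
eef_pos: [332.8, -306.6, 292.5]
ee_rot: [0.007, 0.786, 0.618, -0.003]
force: [0.6, -1.1, -2.3]
grip_width: 0.633
```

```bash
python3 - <<'E'
from h import *
s=grab('side','s18')
cv2.imwrite('pics/c18.png',cv2.resize(s[190:340,270:420],(560,560)))
# blue cup in tray, from t15
t=cv2.imread('pics/t15.png');H=cv2.cvtColor(t,cv2.COLOR_BGR2HSV)
E
```

```text
(no output)
```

View pics/c18.png

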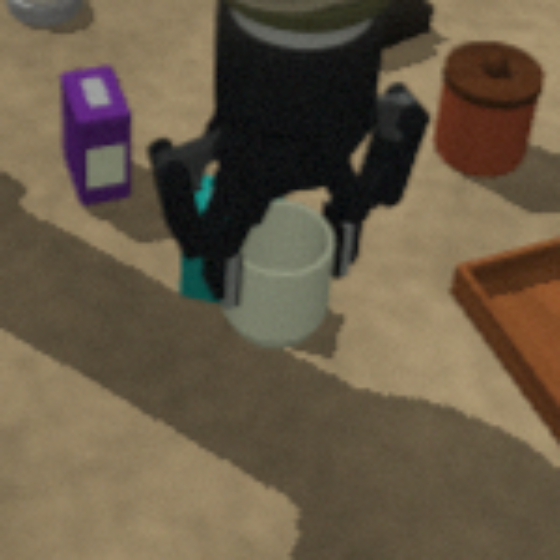

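Emit:
drive_tool --rows '[[[0.4,-0.08,0,0,0,0],[0.8,-0.16,0,0,0,0],[1,-0.2,0,0,0,0],[1,-0.2,0,0,0,0]]]'

```text
time_s: 30.12
eef_pos: [433.1, -326.0, 289.4]
ee_rot: [0.004, 0.786, 0.619, -0.003]
force: [-0.6, -0.3, -1.6]
grip_width: 0.632
```

Emit:
drive_tool --rows '[[[0.4,-0.08,0,0,0,0],[0.8,-0.16,0,0,0,0],[1,-0.2,0,0,0,0],[1,-0.2,0,0,0,0]]]'

```text
time_s: 30.62
eef_pos: [532.8, -346.0, 288.1]
ee_rot: [0.003, 0.786, 0.619, -0.004]
force: [-0.7, -0.1, -1.4]
grip_width: 0.633
```

Emit:
drive_tool --rows '[[[0.08,0,0,0,0,0],[0.08,0,-0.2,0,0,0],[0.08,0,-0.5,0,0,0],[0.08,0,-0.59,0,0,0],[0.08,0,-0.59,0,0,0]]]'

```text
time_s: 31.25
eef_pos: [540.6, -346.1, 229.3]
ee_rot: [0.003, 0.786, 0.619, -0.004]
force: [0.3, 0.1, -1.5]
grip_width: 0.633
```

```bash
python3 - <<'E'
from h import *
s=grab('side','s19'); t=grab('top','t19')
cv2.imwrite('pics/c19.png',np.hstack([cv2.resize(s[190:340,360:500],(420,450)),cv2.resize(t[120:240,420:520],(375,450))]))
E
```

```text
(no output)
```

View pics/c19.png

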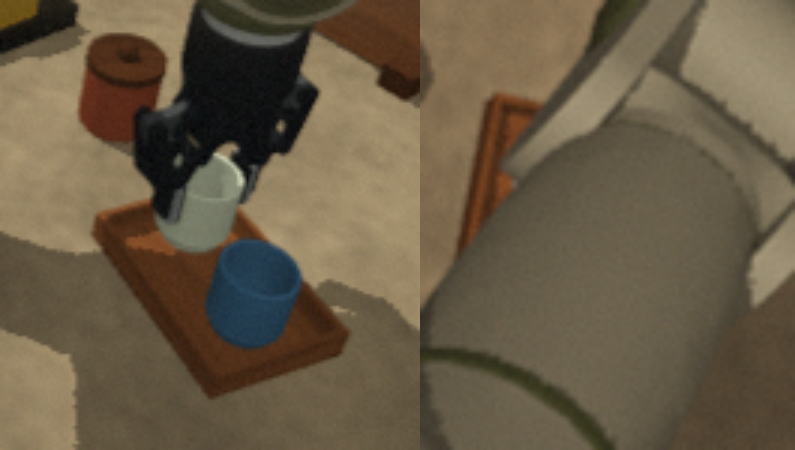

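Emit:
drive_tool --rows '[[[0,0,-0.1,0,0,0],[0,0,-0.17,0,0,0],[0,0,-0.21,0,0,0],[0,0,-0.23,0,0,0],[0,0,-0.24,0,0,0],[0,0,-0.24,0,0,0],[0,0,-0.24,0,0,0]]]'

```text
time_s: 32.22
eef_pos: [541.0, -346.2, 206.6]
ee_rot: [0.005, 0.786, 0.619, -0.003]
force: [-0.4, -0.5, -1.5]
grip_width: 0.632
```

Emit:
drive_tool --rows '[[[0,0,-0.01,0,0,0],[0,0,-0.02,0,0,0],[0,0,-0.02,0,0,0]]]'

```text
time_s: 32.6
eef_pos: [541.0, -346.3, 205.5]
ee_rot: [0.005, 0.786, 0.619, -0.003]
force: [-1.6, 1.7, 6.2]
grip_width: 0.634
```

Contact. Release and retreat.

Emit:
drive_tool --rows '[[[0,0,0,0,0,0],[0,0,0,0,0,0],[0,0,0,0,0,0],[0,0,0,0,0,0],[0,0,0,0,0,0]]]' --fingers 0.9

```text
time_s: 33.22
eef_pos: [541.0, -346.3, 205.4]
ee_rot: [0.005, 0.786, 0.619, -0.003]
force: [0.0, -0.2, 0.3]
grip_width: 0.955
```

Emit:
drive_tool --rows '[[[0,0,0.1,0,0,0],[0,0,0.4,0,0,0],[0,0,0.8,0,0,0],[0,0,1,0,0,0],[0,0,1,0,0,0]]]'

```text
time_s: 33.85
eef_pos: [541.1, -346.3, 307.5]
ee_rot: [0.007, 0.786, 0.619, -0.003]
force: [-0.8, -0.6, 0.6]
grip_width: 0.95
```

Emit:
drive_tool --rows '[[[-1,0.7,0.3,0,0,0],[-1,0.7,0.3,0,0,0],[-1,0.7,0.3,0,0,0],[-1,0.7,0.3,0,0,0]]]'

```text
time_s: 34.35
eef_pos: [441.3, -276.6, 337.3]
ee_rot: [0.007, 0.786, 0.619, -0.003]
force: [0.4, -0.5, -0.3]
grip_width: 0.952
```

Emit:
drive_tool --rows '[[[-1,1,0.3,0,0,0],[-1,1,0.3,0,0,0],[-1,1,0.3,0,0,0],[-1,1,0.3,0,0,0],[-1,1,0.3,0,0,0]]]'

```text
time_s: 34.98
eef_pos: [342.2, -177.5, 367.0]
ee_rot: [0.007, 0.786, 0.619, -0.003]
force: [-0.1, -0.1, 0.0]
grip_width: 0.946
```

```bash
python3 - <<'E'
from h import *
s=grab('side','s20'); t=grab('top','t20')
H=cv2.cvtColor(t,cv2.COLOR_BGR2HSV)
inr=lambda a,b:cv2.inRange(H,np.array(a),np.array(b))
for n,m,roi,z in (('timer',inr((0,0,150),(179,60,255)),(240,195,280,232),36),('jar',inr((0,80,0),(12,255,110)),(370,115,415,160),78)):
    c=big(m,roi);w=ray('top',c.reshape(-1,2),z)[:,:2].astype(np.float32);print(n,cv2.minEnclosingCircle(w))
cv2.imwrite('pics/c20.png',np.hstack([cv2.resize(s[110:340,210:490],(420,345)),cv2.resize(t[100:280,400:520],(230,345))]))
E
```

```text
timer ((442.288818359375, 127.88148498535156), 26.84389305114746)
jar ((604.4249877929688, -192.30099487304688), 41.63033676147461)
```

View pics/c20.png

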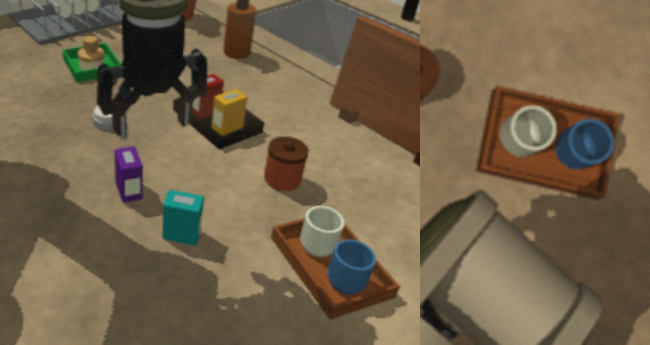

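View pics/t20.png

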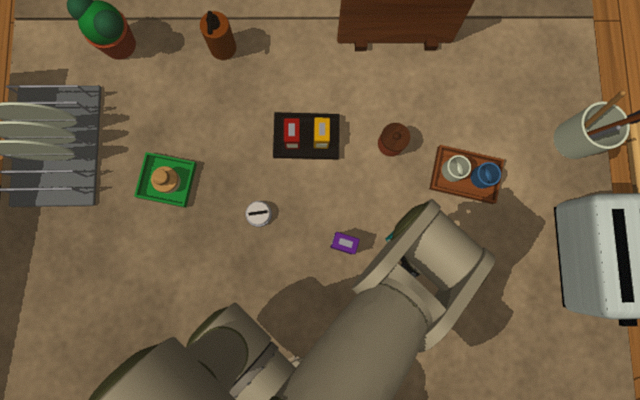

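```bash
python3 - <<'E'
import cv2,numpy as np
s=cv2.imread('pics/s20.png');t=cv2.imread('pics/t20.png')
cv2.imwrite('pics/c21.png',np.hstack([cv2.resize(s[240:325,380:480],(470,400),interpolation=2),cv2.resize(t[140:210,425:510],(325,400),interpolation=2)]))
E
```

```text
(no output)
```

View pics/c21.png

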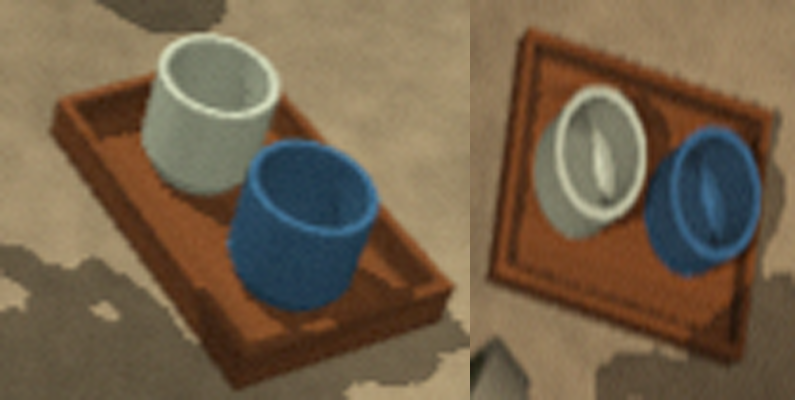

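Both cups stand flat on the wooden tray's floor, clear of the walls (top px about (458,168) and (488,175)). Handing in.

```bash
python3 -c "
from rig import ctrl
print(ctrl.finish_job())"
```

```text
the job is handed in; nothing more can be done
None
```

All five things are in their trays and the job is handed in, at about 35 s of the 120 s allowed.

- **Placing:** the brush stands bristles down in the green tray, the red and yellow tins in the black tray, and the blue and white cups in the wooden tray. I lowered each cup until the wrist force showed it on the tray floor, then opened the fingers.
- **Look-alikes:** the purple and teal tins have the yellow tin's shape but not its colour, so I left them alone.
- **Last checks:** the final top and side pictures show everything upright and inside the walls, with the arm well clear. The kitchen timer and the sugar jar measured within about 1 mm of where they started. I judged uprightness and height on the tray floor by eye.
- **Disagreements:** at the start, the top and side views differed by up to about 8 mm on some positions, mostly because I read the side points by eye. I used the top view, and the grasps and placings held.
- **Not set down in contact:** I released the brush and tins about 1–2 mm above the floor without waiting for contact. Later pictures showed them standing straight.

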